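# Lock the mould clamp's pivot with its linch pin

## Task

The lever mould clamp is back together but its pivot pin is not locked. Take the linch pin (the one with the wire loop) out of the pin block, feel for the cross hole in the pivot pin's free end and push the linch pin through it until its collar sits down on the pivot pin, without ramming it; then swing its sprung loop down over the end of the pivot pin until it snaps shut, and leave everything else where it is.

Things in the scene. Friction and masses are not known exactly. Their poses are not given: they have to be found in the camera images.
- clamp: Fixed grey lever clamp; origin under the centre of its base plate (240 x 110 x 14 mm); x from its grip (-220 mm) to the clevis, z up. Clevis cheeks y +-18, top z 127; lever y +-7, top z 119; screw end x -30, z 135. The pivot pin, not locked yet and stiff (15 N slides it), was pushed in roughly: its hole's centre lies 15.5 to 31.5 mm from the washer point to -y, unmeasured: see or feel for it.
- washer (a point): Point on the outer face of the clevis' -y washer (x 75, y -20.5, z 114 mm of the clamp; same axes), at the height of the flat on the pivot pin, above its axis. The round steel pivot pin, 22 mm thick, axis along y at z 105, sticks out here to -y; its vertical through hole, 10.2 mm wide, opens in a milled flat, 28 mm long (14 mm each side of the hole, to the end face) and 12 mm wide.
- linchpin: Steel linch pin, about 110 g, upright in the pin block. Origin on its axis at the underside of its collar, z up. Collar 22 mm across, z 0 to 10 mm. Shank 9 mm thick, z 0 to -37 mm, the last 1.5 mm tapering to a 7.8 mm tip. A wire loop, hinged at y -7, z 5 mm about x, points to -y. Fully home its origin is at the height of the washer point; its loop fits over the pivot pin's end when its axes match the clamp's.
- tab (a point): Middle of the linch pin's grip tab, 22 mm above the collar's underside: 14 mm thick along the pin's x (take it across this), 16 mm along y, z 10 to 34 mm. The loop's wires at the collar reach up to z 12 mm beside the tab, so keep the fingertips above that.
- loop (a joint): Angle of the wire loop, rad: 0 = open (pointing out to the pin's -y, 10 degrees above level), 1.745 = shut (hanging straight down in front of the shank, round the pivot pin). Over-centre spring: about 4 to 5 N down on its outer end starts it, past 0.87 rad it goes on by itself and stays shut.
- loop_end (a point): Middle of the wire at the loop's outer end, 36 mm from its hinge. The loop is of 4 mm wire, 34 mm wide between wire centres (30 mm inside), its end rounded.
- pinblock: Fixed wooden block, 70 x 215 x 45 mm, origin at the centre of its underside, long side along y; three holes along its length, at y = -70, 0 and 70 mm, 42 mm deep. The pins stand in them with collars on the block's top (z = 45 mm); which pin is in which hole varies.
- clevispin: Plain pin with a low round head 24 mm across, 11 mm high, in the pin block; to be left alone. Origin at the underside of its head.
- knobpin: Pin with a black ball knob 26 mm across, top at 44 mm above the block, in the pin block; to be left alone. Origin at the underside of its collar.
- mould1: Pink rubber mould, 75 x 50 x 30 mm, lying on the bench; origin at the centre of its underside.
- mould2: Another such mould.
- wrench: Steel wrench lying on the bench between block and clamp.
- spraycan: Spray can, 58 mm across, 170 mm high, at the back; origin at the centre of its underside.
Not all that is in view belongs to the job. Leave any orange or red look-alike of the linchpin alone.

How it is judged:
By the outcome, as a careful person would: the job done as asked, in the order asked, and still so for the second after the job is handed in, with the robot touching nothing.
It also fails if it takes over 72 s, if anything falls off the work surface, if the arm or the gripper's body presses on something with over 40 N, if the wrist force passes 120 N, or if a joint passes its speed limit or range.

## Robot

A 7-joint arm with a two-finger parallel gripper is mounted at the origin on the work surface. World frame = base frame: x ahead of the robot, y to its left, z up, the work surface at z = 0. Lengths are in m, angles in rad, forces in N, time in s.
With the tool pointing down it reaches from about 0.4 to 0.875 m from the base axis. Payload 19.3 kg.
Tool frame: the origin (TCP) lies midway between the tips of the shut fingers; the grasp point (between the pads) lies 19 mm behind it; z points along the fingers, y is the line along which they close (so a half turn about z gives the same grasp; the last joint's range is limited). The gripper opens to 85 mm and grips with 20 to 120 N. Pads are 22 mm wide; open, the fingers measure 114 mm over their backs; the gripper's body (76 mm by 85 mm) begins 54 mm behind the grasp point. The pads swing forward as they close: fully open they stand 13 mm farther back than shut.
Start: joints at [-1.321, 0.521, -0.036, 1.599, 0.021, 1.021, -0.113], TCP at [0.197, 0.593, 0.231] pointing down, gripper open.
Joint ranges: [-2.91, 2.91], [-0.3, 2.13], [-1.5, 1.42], [0.17, 2.43], [-1.26, 4.41], [0.16, 1.93], [-2.52, 2.52]. Speed limits (rad/s): [1.89, 1.89, 2.39, 2.39, 3.01, 3.01, 3.01].

## Interface

Orientations are given as [roll, pitch, yaw] about the fixed x, y, z axes, in that order (R = Rz(yaw) Ry(pitch) Rx(roll)).
In Python, from workcell import * gives the robot as it stands.
- The arm moves only by the shell command python3 -m creep 'ROWS' [FORCE]. ROWS is JSON, a list that holds one entry, the list of rows, each a list of 7 numbers: the closure, from -1 (fully open) to 1 (shut), then the shift along the tool's x, y, z in m, then the turn, a rotation vector about the tool's x, y, z in degrees. A call has 1 to 10 rows; each row shifts and turns the commanded pose from where the row before left it, along the tool's axes as they then stand; what a row does not reach is not made up. A row lasts 1/10 s, in which the tool goes at most 50 mm and 8.59 degrees, less where a joint would pass 70% of its speed; a pose out of reach is approached as far as the arm can. A call is refused whole if a number of a shift passes 0.05 or a number of a turn 8.59, either way. A call with a gripper value outside its range is refused whole. The fingers move at their own pace and stop on an object; FORCE is the grip in N (left out, the last holds). Time passes only in rows, so rows that do not move let the fingers close. It gives the time, the measured TCP pose, the force, the opening and the grip force at its end, in the units of the state.
- observe(): the state, without advancing time (a new reading comes with each control period).
- grab_frame(name): name is "scene" or "top" or "wrist"; returns a dict with "image" (384x512x3 uint8, red, green, blue), "range_z" (384x512 float32, m along the optical axis (not along the pixel's ray), 0 where there is no reading), "fx", "fy", "cx", "cy" (pixels), "R" (3x3) and "t" (3): a world point X has camera coordinates R X + t; the wrist camera has in their place "T_tool_cam" (4x4, takes a point from camera to tool coordinates, whose origin is the TCP and whose axes are the flange's). Camera axes: x right, y down, z forward; pixel columns grow to the right and rows downward; lengths in m; the calibration is good to about 2 mm. A picture is of the moment at which its call begins: read the wrist's pose just before it.
- job_done(): hands the job in; it is judged then, once.
Trained networks look in a picture, given as the dict that the camera call returned (one of the last four; its "shot" number tells which), for a name from the list of things; names that differ only in an ending like _2 or _b are one class to them, and where a whole thing is asked for, a point or a joint stands for the part that bears it (a point fixed in the world has none). Each returns a list of dicts, best first, with "confidence" (0 to 1); they miss things now and then, are a little off and sometimes report something else, mostly with a low value. They report only what shows in the picture. A call takes as long as a camera call. They do not tell look-alikes from the thing itself.
- find_in(picture, thing): "extent" ([centre column, centre row, width, height] in pixels, round what is visible of it).
- outline_of(picture, thing): "region" (384x512 bool, what is visible of it) and "extent" ([centre column, centre row, width, height] in pixels, round what is visible of it).
- tip_of(picture, thing): "position" ([column, row] in pixels: a listed point, or the origin of a listed thing).
The state is a dict: "clock": time; "qpos": joint angles; "qd": joint speeds; "joint_efforts": joint torques, N m; "position": TCP position; "tool_rot": TCP orientation; "force": force on the tool from outside, world axes, zero at the start; "moment": the same for the moment, N m; "grip_width": finger opening in m; "finger_force": force on a finger pad.
Only numpy, scipy, OpenCV 4.12 (cv2) and the standard library are available. Lean on these libraries where they do the work, as an engineer would, in place of code of your own. Each camera call takes 0.05 s, during which the arm holds its last target. There are 200 camera calls.

## Working session

There is one attempt and no reset: what is moved stays moved. The work goes in short steps, Python scripts to look and compute and a shell command to move; the robot and the scene stay as the last step left them, time stands still between calls to the robot, and variables do not carry over. Pictures are saved under pics/ and viewed, at most 10 in all, crops included, and the job is handed in when it is done.

```bash
mkdir -p pics; ls
cat > h.py <<'E'
from workcell import *
import numpy as np, cv2
from scipy.spatial.transform import Rotation as Rn
def T(pic,st=None):
    # camera->world 4x4
    if "R" in pic:
        M=np.eye(4);R=np.array(pic["R"]);M[:3,:3]=R.T;M[:3,3]=-R.T@np.array(pic["t"]);return M
    W=np.eye(4);W[:3,:3]=Rn.from_euler('xyz',st["tool_rot"]).as_matrix();W[:3,3]=st["position"]
    return W@np.array(pic["T_tool_cam"])
def world(pic,u,v,st=None,z=None):
    M=T(pic,st);d=np.array([(u-pic["cx"])/pic["fx"],(v-pic["cy"])/pic["fy"],1.])
    if z is None:
        w=pic["range_z"][max(0,int(v)-1):int(v)+2,max(0,int(u)-1):int(u)+2];w=w[w>0]
        s=np.median(w) if len(w) else np.nan
    else: s=(z-M[2,3])/(M[:3,:3]@d)[2]
    return M[:3,3]+s*(M[:3,:3]@d)
def cloud(pic,st=None):
    M=T(pic,st);v,u=np.mgrid[0:384,0:512];s=pic["range_z"]
    P=np.stack([(u-pic["cx"])/pic["fx"]*s,(v-pic["cy"])/pic["fy"]*s,s],-1)@M[:3,:3].T+M[:3,3]
    P[s<=0]=np.nan;return P
def save(pic,n,crop=None,k=1):
    im=pic["image"][...,::-1]
    if crop: a,b,c,d=crop; im=im[b:d,a:c]
    cv2.imwrite("pics/"+n,cv2.resize(im,None,fx=k,fy=k,interpolation=cv2.INTER_CUBIC))
E
python3 - <<'E'
from h import *
np.set_printoptions(precision=4,suppress=True)
s=observe();print(s["position"],s["tool_rot"],s["grip_width"],s["clock"])
ims=[]
for c in["scene","top"]:
    p=grab_frame(c);ims.append(p["image"][...,::-1])
    print(c,p["shot"],T(p)[:3,3])
    for n in["clamp","washer","linchpin","tab","loop_end","pinblock","clevispin","knobpin","mould1","wrench","spraycan"]:
        for r in tip_of(p,n)[:3]:
            if r["confidence"]>.2: print(n,round(r["confidence"],2),np.array(r["position"]),world(p,*r["position"]))
cv2.imwrite("pics/a.png",cv2.resize(np.vstack(ims),(800,1200))[:,:]) 
cv2.imwrite("pics/scene.png",cv2.resize(ims[0],(800,600)));cv2.imwrite("pics/top.png",cv2.resize(ims[1],(800,600)))
E
```

```text
pics
[0.1964 0.593  0.2307] [-3.1404  0.0001  2.8218] 0.08559123620631738 0.0
scene 1 [ 1.0251 -0.5116  0.8802]
clamp 0.65 [199.7 216.8] [ 0.5374 -0.2074  0.0735]
clamp 0.59 [327.2 157.3] [0.5803 0.1703 0.0328]
clamp 0.57 [200.9 224.5] [ 0.5415 -0.2093  0.0498]
washer 0.93 [356.6 143.8] [0.6385 0.1934 0.1118]
linchpin 0.76 [229.5 266.1] [ 0.6474 -0.2162  0.0129]
linchpin 0.62 [188.9 182.9] [ 0.4053 -0.1438  0.0187]
linchpin 0.58 [118.9 272.1] [ 0.5018 -0.4042  0.013 ]
tab 0.84 [119.  262.8] [ 0.4836 -0.3923  0.015 ]
tab 0.77 [202.1 216.2] [ 0.5384 -0.2016  0.0714]
tab 0.68 [191.9 192. ] [ 0.4302 -0.1539  0.0144]
loop_end 0.65 [186.5 231.9] [ 0.5324 -0.2431  0.0434]
loop_end 0.44 [176.3 185. ] [ 0.3936 -0.1731  0.0232]
loop_end 0.43 [135.2 260.2] [ 0.4906 -0.3594 -0.0026]
pinblock 0.85 [202.4 232.3] [ 0.5557 -0.2168  0.0421]
pinblock 0.6 [199.9 222. ] [ 0.537  -0.2083  0.0538]
clevispin 0.55 [223.5 205.9] [ 0.5356 -0.139   0.0511]
knobpin 0.66 [177.7 236.4] [ 0.5434 -0.2719  0.0675]
mould1 0.8 [235.9 163.9] [ 0.4388 -0.0187  0.0261]
mould1 0.68 [322.7 247.9] [ 0.7552 -0.0369  0.0277]

[... 477 characters left out ...]
 -0.2024  0.0785]
tab 0.57 [385.6 234.6] [ 0.4747 -0.3873  0.0184]
tab 0.51 [308.  174.3] [ 0.6323 -0.1991  0.0188]
loop_end 0.55 [300.5 271. ] [ 0.3892 -0.1724  0.0077]
loop_end 0.55 [380.3 222.8] [ 0.5048 -0.3787  0.0046]
loop_end 0.49 [329.4 211.2] [ 0.5354 -0.2446  0.0585]
pinblock 0.68 [307.8 214.9] [ 0.5282 -0.1925  0.0483]
clevispin 0.59 [282.4 212.3] [ 0.5361 -0.1301  0.0543]
knobpin 0.42 [339.2 212.5] [ 0.5305 -0.2641  0.0868]
mould1 0.76 [232.9 262.9] [ 0.415  -0.0042  0.0319]
mould1 0.7 [241.4 133.9] [ 0.7393 -0.033   0.03  ]
mould1 0.65 [313.3 213.9] [ 0.5291 -0.2032  0.0798]
wrench 0.69 [247.6 200. ] [ 0.572  -0.0437  0.0078]
spraycan 0.89 [305.8 127.6] [ 0.742  -0.1937  0.0685]
```

View pics/scene.png

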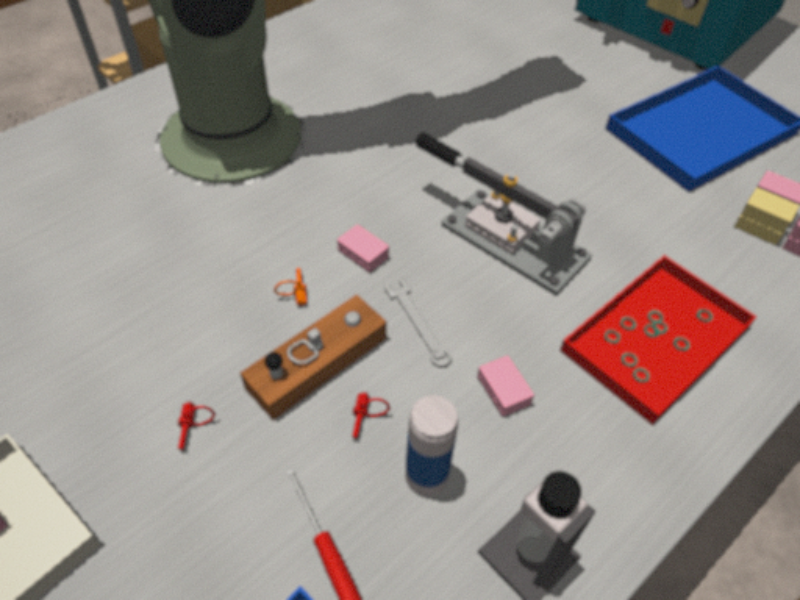

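View pics/top.png

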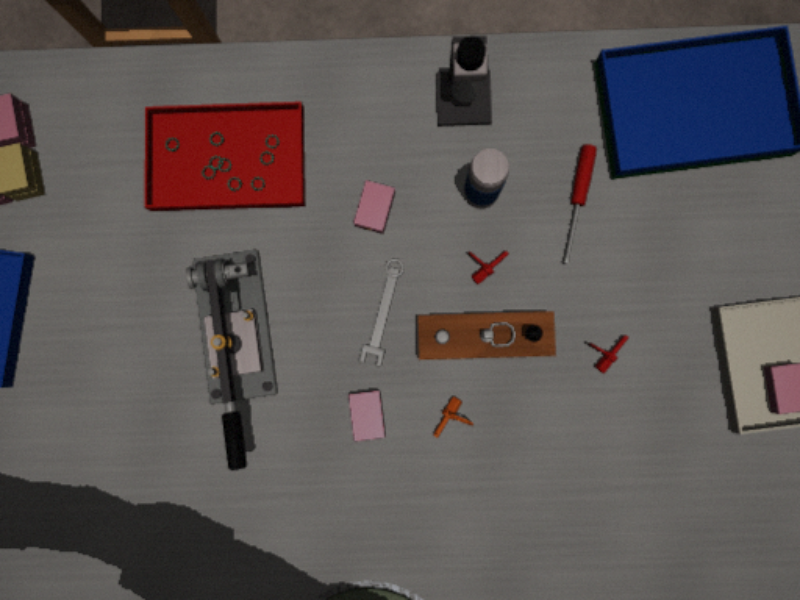

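The scene view shows the grey linch pin in the middle hole (310,340), its loop toward the knob pin. The top view shows it at (490,335), loop to world -y, with the clamp at (235,330) and the pivot pin end near (245,268). The red and orange look-alikes lie on the bench. I'll move over the clamp first.

```bash
python3 -m creep '[[[-1,-0.038,-0.023,-0.01,0,0,0],[-1,-0.038,-0.023,-0.01,0,0,0],[-1,-0.038,-0.023,-0.01,0,0,0],[-1,-0.038,-0.023,-0.01,0,0,0],[-1,-0.038,-0.023,-0.01,0,0,0],[-1,-0.038,-0.023,-0.01,0,0,0],[-1,-0.038,-0.023,-0.01,0,0,0],[-1,-0.038,-0.023,-0.01,0,0,0],[-1,-0.038,-0.023,-0.01,0,0,0],[-1,-0.038,-0.023,-0.01,0,0,0]]]'
python3 -m creep '[[[-1,0,0,0,0,0,8],[-1,0,0,0,0,0,8],[-1,0,0,0,0,0,8],[-1,0,0,0,0,0,8],[-1,0,0,0,0,0,8],[-1,0,0,0,0,0,8],[-1,0,0,0,0,0,8],[-1,0,0,0,0,0,8],[-1,0,0,0,0,0,7.7],[-1,0,0,0,0,0,0]]]'
python3 - <<'E'
from h import *
np.set_printoptions(precision=4,suppress=True)
s=observe();p=grab_frame("wrist");print(s["position"],s["tool_rot"],s["qpos"]);print(p["T_tool_cam"],p["fx"]);save(p,"w1.png")
E
```

```text
clock: 2.2
position: [0.4859, 0.2539, 0.332]
tool_rot: [3.141, 0.0, 2.822]
force: [0.0, 1.3, -0.0]
grip_width: 0.0854
finger_force: 0.0
clock: 3.2
position: [0.4848, 0.2556, 0.3313]
tool_rot: [3.141, 0.0, 1.568]
force: [-0.3, 0.4, 0.4]
grip_width: 0.085
finger_force: 0.0
[0.4848 0.2556 0.3313] [3.1415 0.0001 1.568 ] [-0.8529  0.3156  0.3417  1.687  -0.1137  1.1585 -0.4839]
[[-0.0011 -0.9649 -0.2625  0.0651]
 [ 1.     -0.0013  0.0004  0.0009]
 [-0.0007 -0.2625  0.9649 -0.143 ]
 [ 0.      0.      0.      1.    ]] 338.9026381792131
```

```bash
python3 -m creep '[[[-1,-0.02,0.035,-0.0,0,0,0],[-1,-0.02,0.035,-0.01,0,0,0],[-1,-0.02,0.035,0.02,0,0,0],[-1,-0.02,0.035,0.03,0,0,0],[-1,0,0.015,0.03,0,0,0],[-1,0,0,0,0,0,0],[-1,0,0,0,0,0,0]]]'
python3 - <<'E'
from h import *
np.set_printoptions(precision=4,suppress=True)
s=observe();p=grab_frame("wrist");print(s["position"],s["tool_rot"],s["clock"]);save(p,"w2.png",k=1.5)
for n in["washer","clamp"]:
    for r in tip_of(p,n)[:2]: print(n,round(r["confidence"],2),np.array(r["position"]),world(p,*r["position"],s))
E
```

```text
clock: 3.95
position: [0.6395, 0.1755, 0.2613]
tool_rot: [-3.141, 0.0, 1.573]
force: [-0.2, 0.4, 0.3]
grip_width: 0.0856
finger_force: 0.0
[0.6395 0.1755 0.2613] [-3.1406  0.0002  1.573 ] 3.95
washer 0.87 [250.8 158. ] [0.6339 0.194  0.1162]
clamp 0.72 [190.3 133.9] [0.5839 0.2147 0.1199]
```

View pics/w2.png

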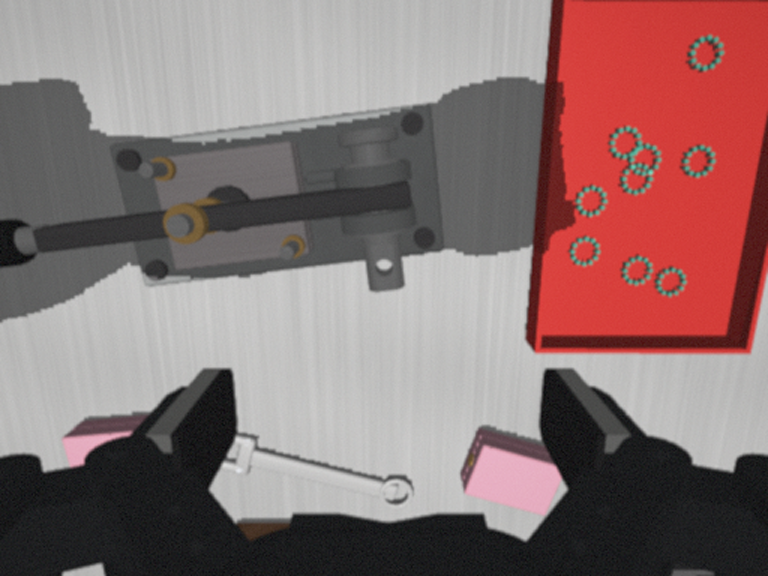

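The wrist view shows the cross hole as a bright dot at (384,265) of the enlarged picture (256,177 raw) on the pivot pin's flat, with the clamp turned a few degrees. I'll look straight down the hole to avoid the slant bias.

```bash
python3 -m creep '[[[-1,-0.035,0,0.02,0,0,0],[-1,-0.035,0,0.02,0,0,0],[-1,0,0,0.01,0,0,0],[-1,0,0,0,0,0,0],[-1,0,0,0,0,0,0]]]'
python3 - <<'E'
from h import *
np.set_printoptions(precision=4,suppress=True)
s=observe();p=grab_frame("wrist");print(s["position"],s["tool_rot"],s["clock"])
g=cv2.cvtColor(p["image"],cv2.COLOR_RGB2GRAY);P=cloud(p,s)
w=tip_of(p,"washer")[0]["position"];print("washer",w,world(p,*w,s),world(p,*w,s,z=.114))
M=np.linalg.inv(T(p,s));q=M@np.array([.64,.172,.114,1]);u=int(p["fx"]*q[0]/q[2]+p["cx"]);v=int(p["fy"]*q[1]/q[2]+p["cy"]);print(u,v)
x0,y0=max(u-40,0),max(v-40,0);save(p,"w3.png",(x0,y0,u+40,v+40),7);print("crop",x0,y0)
# base plate
m=(P[...,2]>.008)&(P[...,2]<.02)&(P[...,1]>.08)&(P[...,1]<.32)&(P[...,0]>.4)&(P[...,0]<.72)
r=cv2.minAreaRect((P[m][:,:2]*1000).astype(np.float32));print("plate",r)
# lever + pin
for nm,c in[("high",(P[...,2]>.100)&(P[...,2]<.135)&(abs(P[...,0]-.64)<.02)&(P[...,1]<.19)&(P[...,1]>.1))]:
    Q=P[c];print(nm,len(Q),Q.min(0),Q.max(0),np.median(Q,0))
    for a in np.arange(.140,.19,.005):
        k=Q[abs(Q[:,1]-a)<.0025]
        if len(k)>5:print(a,len(k),k[:,0].min(),k[:,0].max(),np.median(k[:,2]))
# top view plate
t=grab_frame("top");P=cloud(t);m=(P[...,2]>.008)&(P[...,2]<.02)&(P[...,1]>.08)&(P[...,1]<.32)&(P[...,0]>.4)&(P[...,0]<.72)
print("plate top",cv2.minAreaRect((P[m][:,:2]*1000).astype(np.float32)))
E
```

```text
clock: 4.6
position: [0.6399, 0.1069, 0.2127]
tool_rot: [3.14, -0.001, 1.572]
force: [-0.0, 1.1, 0.0]
grip_width: 0.0851
finger_force: 0.0
[0.6399 0.1069 0.2127] [ 3.1403 -0.0011  1.5721] 4.6
washer [250.9, 64.4] [0.6361 0.1955 0.1207] [0.636  0.1962 0.114 ]
256 101
crop 216 61
plate ((558.93310546875, 207.09483337402344), (239.8681640625, 110.2778549194336), 7.083322525024414)
high 1140 [0.6255 0.1616 0.1005] [0.6501 0.19   0.117 ] [0.6374 0.1769 0.1137]
0.16000000000000003 16 0.6293567361849344 0.6358934789975053 0.11294432082745015
0.16500000000000004 224 0.6285381666702217 0.6500346097502115 0.11401223040768847
0.17000000000000004 204 0.6279576389883128 0.6501075851519057 0.1138154884933043
0.17500000000000004 143 0.6273203192786635 0.6492811364731617 0.11293583361328063
0.18000000000000005 196 0.6267122654016751 0.6485422308669428 0.11366592168881062
0.18500000000000005 230 0.6260084931744669 0.6477788524818394 0.11369904487051859
plate top ((511.92083740234375, 137.76156616210938), (75.66621398925781, 148.22109985351562), 85.50749969482422)
```

View pics/w3.png

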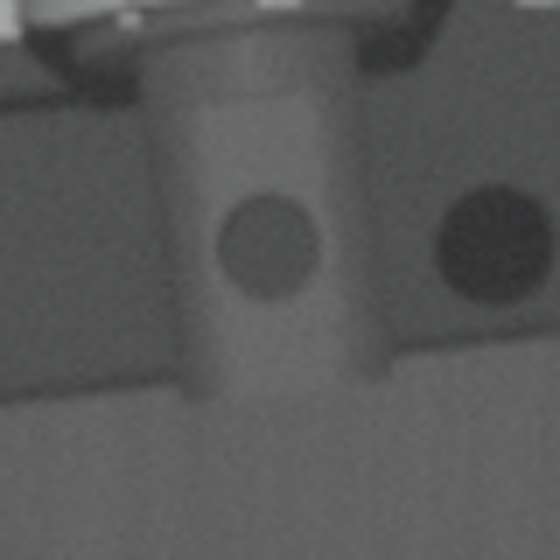

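Looking straight down, the hole is a dark disc centred at crop (269,247), i.e. raw (254,95.9), on the flat. The plate fit (240 x 110, 7.1°) predicts the washer to within 0.5 mm. Next is the pin block.

```bash
cat > circ.py <<'E'
from h import *
E
python3 - <<'E'
from h import *
p=grab_frame("wrist");s=observe();np.set_printoptions(precision=4,suppress=True)
g=cv2.GaussianBlur(cv2.cvtColor(p["image"],cv2.COLOR_RGB2GRAY),(3,3),0);c=cv2.resize(g[82:110,240:268],None,fx=8,fy=8,interpolation=cv2.INTER_CUBIC)
_,b=cv2.threshold(c,0,255,cv2.THRESH_BINARY_INV+cv2.THRESH_OTSU);n,l,st,ce=cv2.connectedComponentsWithStats(b)
for i in range(1,n):
    if st[i,4]>500:
        u,v=(ce[i]+.5)/8-.5+[240,82];print(st[i],u,v,world(p,u,v,s,z=.114))
u,v=254.0,95.86;h=world(p,u,v,s,z=.114);print(h)
a=np.deg2rad(7.08);R=np.array([[np.cos(a),-np.sin(a)],[np.sin(a),np.cos(a)]])
print("hole in clamp",R.T@(h[:2]*1000-[558.93,207.09]))
E
python3 -m creep '[[[-1,-0.041,-0.012,-0.005,0,0,0],[-1,-0.041,-0.012,-0.005,0,0,0],[-1,-0.041,-0.012,-0.005,0,0,0],[-1,-0.041,-0.012,-0.005,0,0,0],[-1,-0.041,-0.012,0,0,0,0],[-1,-0.041,-0.012,0,0,0,0],[-1,-0.041,-0.012,0,0,0,0],[-1,-0.041,-0.012,0,0,0,0],[-1,-0.041,-0.012,0,0,0,0],[-1,0,0,0,0,0,0]]]'
python3 - <<'E'
from h import *
np.set_printoptions(precision=4,suppress=True)
s=observe();p=grab_frame("wrist");print(s["position"],s["tool_rot"],s["qpos"])
for n in["tab","linchpin","loop_end","pinblock","knobpin","clevispin"]:
    for r in tip_of(p,n)[:2]: print(n,round(r["confidence"],2),np.array(r["position"]),world(p,*r["position"],s))
P=cloud(p,s);m=(P[...,2]>.040)&(P[...,2]<.049)
print("block",cv2.minAreaRect((P[m][:,:2]*1000).astype(np.float32)))
m=(P[...,2]>.072)&(P[...,2]<.084)&(abs(P[...,1]+.195)<.03)&(abs(P[...,0]-.53)<.03)
print("tab",m.sum(),np.median(P[m],0),cv2.minAreaRect((P[m][:,:2]*1000).astype(np.float32)))
save(p,"w4.png",k=1.5)
E
```

```text
[   0    0   50  224 7781] 241.77171154093304 97.22370999871482 [0.6297 0.1746 0.114 ]
[ 183    0   41  224 6515] 265.5748944742901 93.5639773599386 [0.6459 0.177  0.114 ]
[   51    47   124   127 11969] 253.67099903918455 95.39184037931322 [0.6378 0.1758 0.114 ]
[0.638  0.1755 0.114 ]
hole in clamp [ 74.5964 -41.1107]
clock: 5.8
position: [0.5292, -0.2692, 0.2323]
tool_rot: [3.141, 0.003, 1.564]
force: [0.4, 1.1, 1.1]
grip_width: 0.0853
finger_force: 0.0
[ 0.5292 -0.2692  0.2323] [3.1413 0.0028 1.5637] [ 0.0953  0.4984  0.3949  1.7018 -0.2198  0.984   0.5619]
tab 0.89 [216.8 266.8] [ 0.4814 -0.3885  0.0196]
tab 0.84 [352.7  91.5] [ 0.6264 -0.1955  0.0172]
linchpin 0.96 [257.1  96. ] [ 0.5298 -0.1999  0.0793]
linchpin 0.9 [368.7 112.6] [ 0.6445 -0.2165  0.0162]
loop_end 0.84 [113.2  67.5] [ 0.3948 -0.1725  0.0365]
loop_end 0.79 [258.5 143.6] [ 0.5307 -0.2424  0.0569]
pinblock 0.95 [256.8 100.6] [ 0.5296 -0.2036  0.0791]
knobpin 0.69 [260.  169.4] [ 0.5318 -0.2616  0.0838]
knobpin 0.35 [258.9  97. ] [ 0.5313 -0.2007  0.0791]
clevispin 0.71 [257.4  15.6] [ 0.5306 -0.1338  0.0562]
block ((608.2874755859375, -266.93133544921875), (278.2171630859375, 449.1330261230469), 80.80461120605469)
tab 309 [ 0.5314 -0.2015  0.0788] ((531.4324340820312, -201.96450805664062), (15.51772689819336, 13.590800285339355), 89.6989517211914)
```

View pics/w4.png

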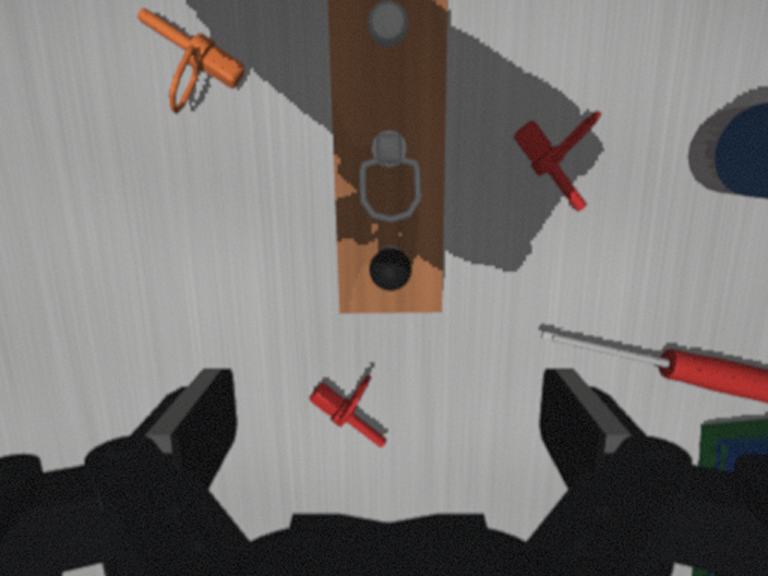

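The raised grey linch pin sits at (388,148) of the enlarged picture, with its loop toward the knob pin at (390,270). Its tab is measured at 15.5 x 13.6 mm and (0.5314, -0.202), which matches the sizes given. I'll descend on it.

```bash
python3 -m creep '[[[-1,0.034,0.001,0,0,0,0],[-1,0.033,0.001,0,0,0,0],[-1,0,0,0.04,0,0,0],[-1,0,0,0.04,0,0,0],[-1,0,0,0.035,0,0,0],[-1,0,0,0.02,0,0,0],[-1,0,0,0.01,0,0,0],[-1,0,0,0,0,0,0],[-1,0,0,0,0,0,0]]]' 40
```

```text
clock: 7.05
position: [0.5341, -0.1964, 0.0874]
tool_rot: [3.141, 0.0, 1.571]
force: [-0.4, -0.5, 0.3]
grip_width: 0.0856
finger_force: 0.0
```

Run:
```python
from h import *
np.set_printoptions(precision=4,suppress=True)
for i in range(6):
    s=observe();p=grab_frame("wrist" if i%2 else "top");print(s["position"],s["tool_rot"],s["qpos"])
    P=cloud(p,s);m=(P[...,2]>.068)&(P[...,2]<.09)&(abs(P[...,1]+.195)<.03)&(abs(P[...,0]-.53)<.025)
    if m.sum()>9:print("tab",m.sum(),np.median(P[m],0),cv2.minAreaRect((P[m][:,:2]*1000).astype(np.float32)))
save(p,"w5.png",k=1.5)
```

```text
[ 0.5341 -0.1964  0.0874] [3.1405 0.0003 1.5707] [ 0.0365  0.6523  0.3018  1.875  -0.2998  0.6573  0.5187]
[ 0.5342 -0.1965  0.0876] [3.14   0.0004 1.5705] [ 0.0365  0.6518  0.3019  1.8751 -0.2999  0.6572  0.5187]
tab 977 [ 0.5315 -0.1989  0.0788] ((531.118408203125, -200.96255493164062), (15.899560928344727, 13.862224578857422), 89.48400115966797)
[ 0.5343 -0.1966  0.0877] [3.1397 0.0004 1.5705] [ 0.0367  0.6517  0.3019  1.8751 -0.2999  0.657   0.5188]
[ 0.5342 -0.1965  0.0876] [3.1398 0.0003 1.5705] [ 0.0367  0.6518  0.3018  1.8753 -0.3     0.6568  0.5189]
tab 980 [ 0.5315 -0.1989  0.0787] ((531.3883056640625, -201.11940002441406), (13.87028694152832, 15.892852783203125), 1.2307604551315308)
[ 0.5341 -0.1965  0.0874] [3.1401 0.0003 1.5705] [ 0.0368  0.652   0.3017  1.8755 -0.3     0.6567  0.5189]
[ 0.534  -0.1965  0.0872] [3.1404 0.0003 1.5704] [ 0.0368  0.6523  0.3016  1.8756 -0.3     0.6565  0.5189]
tab 982 [ 0.5314 -0.1989  0.0787] ((531.2783813476562, -201.1484832763672), (13.95016860961914, 15.778270721435547), 0.5578253269195557)
```

View pics/w5.png

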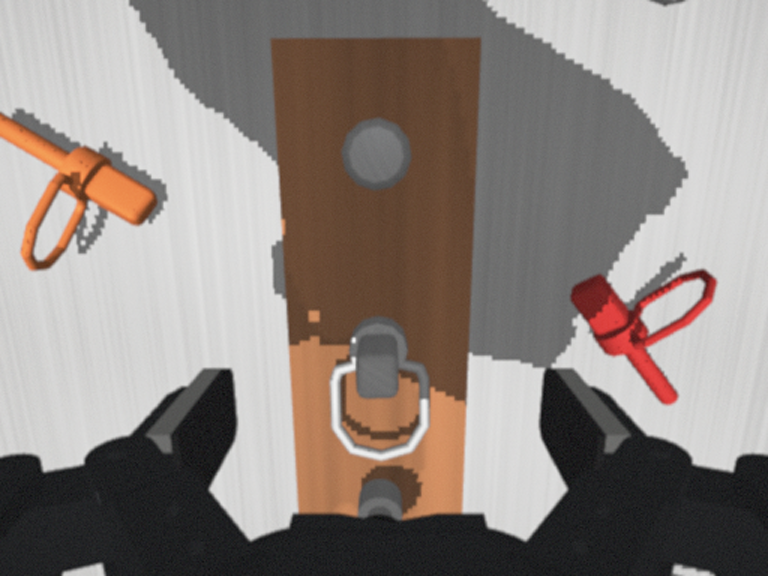

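The pin's tab at (377,365) is between the fingers. I need -4.5 mm in tool x, -2.8 mm in tool y and 28 mm down, then grip.

```bash
python3 -m creep '[[[-1,-0.0045,-0.0028,0.01,0,0,0],[-1,0,0,0.01,0,0,0],[-1,0,0,0.008,0,0,0],[-1,0,0,0,0,0,0],[0,0,0,0,0,0,0],[1,0,0,0,0,0,0],[1,0,0,0,0,0,0],[1,0,0,0,0,0,0],[1,0,0,0,0,0,0],[1,0,0,0,0,0,0]]]' 50; python3 -m creep '[[[1,0,0,0,0,0,0],[1,0,0,0,0,0,0]]]'
```

```text
clock: 8.35
position: [0.5309, -0.201, 0.0587]
tool_rot: [3.141, 0.0, 1.57]
force: [-0.4, 1.1, 5.2]
grip_width: 0.0128
finger_force: 48.8
clock: 8.55
position: [0.5309, -0.2009, 0.0587]
tool_rot: [3.141, 0.0, 1.57]
force: [-1.4, 1.0, 4.7]
grip_width: 0.0127
finger_force: 49.0
```

```bash
python3 -m creep '[[[1,0,0,-0.01,0,0,0],[1,0,0,-0.02,0,0,0],[1,0,0,-0.03,0,0,0],[1,0,0,-0.03,0,0,0],[1,0,0,-0.03,0,0,0],[1,0,0,-0.02,0,0,0],[1,0,0,0,0,0,0]]]'
python3 -m creep '[[[1,0.0418,0.0119,0,0,0,0],[1,0.0418,0.0119,0,0,0,0],[1,0.0418,0.0119,0,0,0,0],[1,0.0418,0.0119,0,0,0,0],[1,0.0418,0.0119,0,0,0,0],[1,0.0418,0.0119,0,0,0,0],[1,0.0418,0.0119,0,0,0,0],[1,0.0418,0.0119,0,0,0,0],[1,0.0418,0.0119,0,0,0,0],[1,0,0,0,0,0,-7.1]]]'
python3 -m creep '[[[1,0,0,0,0,0,0],[1,0,0,0,0,0,0],[1,0,0,0,0,0,0]]]'
python3 - <<'E'
from h import *
np.set_printoptions(precision=4,suppress=True)
s=observe();p=grab_frame("wrist");print(s["position"],s["tool_rot"],s["force"],s["moment"],s["qpos"])
save(p,"w6.png",k=1.5)
E
```

```text
clock: 9.25
position: [0.5318, -0.2014, 0.2016]
tool_rot: [3.137, 0.001, 1.57]
force: [0.2, 0.1, -1.7]
grip_width: 0.0128
finger_force: 48.9
clock: 10.25
position: [0.6375, 0.1826, 0.1969]
tool_rot: [-3.14, -0.002, 1.701]
force: [-0.3, -0.4, -2.2]
grip_width: 0.0129
finger_force: 48.9
clock: 10.55
position: [0.6379, 0.1738, 0.1984]
tool_rot: [-3.141, 0.0, 1.69]
force: [-1.0, 0.3, -1.6]
grip_width: 0.0129
finger_force: 48.9
[0.6379 0.1738 0.1984] [-3.1413  0.0004  1.69  ] [-1.0461  0.3324 -1.5672] [-0.0498 -0.0081 -0.0231] [-0.5532  0.6353  0.314   1.541  -0.2191  1.0005 -0.0586]
```

View pics/w6.png

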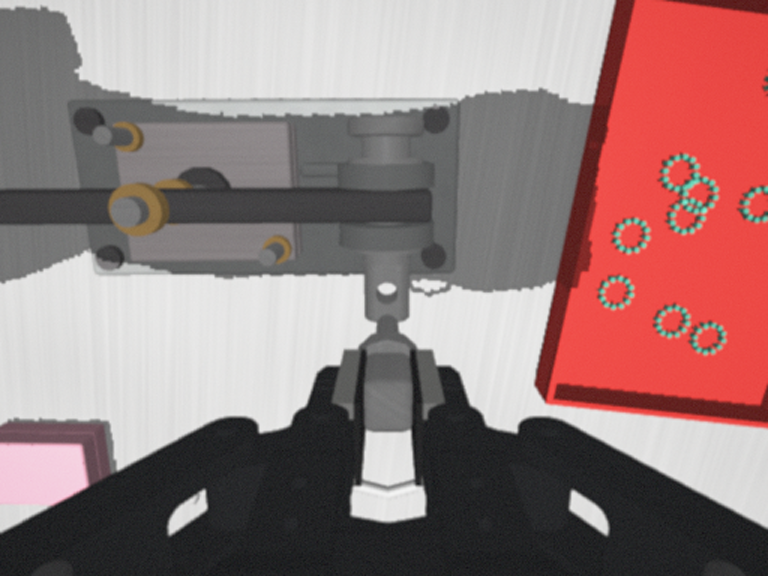

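The picture shows the linch pin held with its shank tip at about (387,325), in line with the hole at (387,290) and the clamp square to the tool. I'll measure both in the tool frame.

Run:
```python
from h import *
np.set_printoptions(precision=4,suppress=True)
s=observe();p=grab_frame("wrist")
g=cv2.cvtColor(p["image"],cv2.COLOR_RGB2GRAY).astype(int)
for v in range(184,226,2): print(v,g[v,240:277])
C=p["T_tool_cam"]
def tool(u,v,zt):
    d=C[:3,:3]@np.array([(u-p["cx"])/p["fx"],(v-p["cy"])/p["fy"],1]);k=(zt-C[2,3])/d[2];return C[:3,3]+k*d
def pix(P):
    q=np.linalg.inv(C)@np.append(P,1);return p["fx"]*q[0]/q[2]+p["cx"],p["fy"]*q[1]/q[2]+p["cy"]
tz=.0137+.037
print("tip centre exp",pix([0,0,tz]),"front",pix([.0039,0,tz]),"sides",pix([0,.0045,tz-.0015]),pix([0,-.0045,tz-.0015]))
zf=s["position"][2]-.114
W=np.eye(4);W[:3,:3]=Rn.from_euler('xyz',s["tool_rot"]).as_matrix();W[:3,3]=s["position"]
h=np.linalg.inv(W)@[.6379,.1757,.114,1];print("hole tool",h,"pix",pix(h[:3]))
```

```text
184 [229 220 156 106 102 105 113 116 119 122 122 124 123 122 124 123 124 123
 123 121 120 120 122 123 121 123 120 120 110 109 105 104 104 115 119 122
 123]
186 [230 222 170 113 100 106 110 115 115 120 124 122 122 124 123 123 120 123
 120 121 122 120 119 124 123 122 120 113 112 108 106  98 100 113 121 123
 126]
188 [231 225 182 121 101 105 111 113 115 120 122 122 122 126 133 144 147 154
 157 151 137 125 123 122 124 123 120 115 115 110 106 102 100 113 126 157
 199]
190 [230 227 193 124 100 103 112 115 117 119 122 125 150 186 219 228 229 230
 230 231 224 210 181 142 124 123 121 117 113 109 104 103 107 122 129 171
 226]
192 [229 227 192 124  99 106 112 114 117 120 123 155 219 233 233 231 230 231
 232 231 233 233 228 198 137 120 123 116 113 109 107 101 137 177 160 146
 140]
194 [231 226 188 123  99 106 112 115 116 119 110 111 154 198 225 229 232 232
 233 232 231 225 193 135 105 118 120 114 112 107 104 105 141 207 224 195
 157]
196 [229 226 191 124  99 108 108 114 117 120 106  90  89  96 116 133 160 178
 175 159 139 114  99  90  96 113 120 118 109 106 106 106 145 211 231 232
 230]
198 [231
[... 1868 characters left out ...]
[228 229 228 228 228 230 221 198 174 155 131 100  93  92  93  92  90  92
  94  96  97  94  96  95  93 105 128 158 179 203 227 232 233 231 229 228
 230]
224 [226 228 229 228 220 181 135 103  93  93  93  91  94  94  91  96  94  96
  96  97  96  93  95  91  94  93  89  91  93 103 137 175 217 229 230 231
 230]
tip centre exp (np.float64(256.99969448482034), np.float64(213.59614212824317)) front (np.float64(256.98538451261624), np.float64(207.41096199953995)) sides (np.float64(264.5226501875959), np.float64(214.3867532181331)) (np.float64(249.46033924000767), np.float64(214.40611463373122))
hole tool [0.0017 0.0001 0.0846 1.    ] pix (np.float64(257.2737288854876), np.float64(195.83726168621746))
```

Relative to the tool frame the shank tip sits about (-1.0, +0.5) mm and the hole about (+2.1, 0) mm. I'll shift +3.1 mm in x and -0.5 mm in y, and come down to 6 mm above the flat to re-check.

```bash
python3 -m creep '[[[1,0.0031,-0.0005,0.01,0,0,0],[1,0,0,0.01,0,0,0],[1,0,0,0.007,0,0,0],[1,0,0,0,0,0,0],[1,0,0,0,0,0,0],[1,0,0,0,0,0,0]]]'
python3 - <<'E'
from h import *
np.set_printoptions(precision=4,suppress=True)
s=observe();p=grab_frame("wrist");print(s["position"],s["tool_rot"])
C=p["T_tool_cam"]
def pix(P):
    q=np.linalg.inv(C)@np.append(P,1);return p["fx"]*q[0]/q[2]+p["cx"],p["fy"]*q[1]/q[2]+p["cy"]
W=np.eye(4);W[:3,:3]=Rn.from_euler('xyz',s["tool_rot"]).as_matrix();W[:3,3]=s["position"]
h=np.linalg.inv(W)@[.6379,.1757,.114,1];print("hole tool",h,"pix",pix(h[:3]))
tz=.0137+.037;print("tip",pix([-.001,.0005,tz]),pix([.0029,.0005,tz]))
save(p,"w7.png",(223,178,293,238),10)
E
```

```text
clock: 11.25
position: [0.6373, 0.1782, 0.1717]
tool_rot: [3.141, -0.0, 1.694]
force: [0.6, 0.2, -1.7]
grip_width: 0.0129
finger_force: 48.9
[0.6373 0.1782 0.1717] [ 3.1412 -0.      1.6941]
hole tool [-0.0025  0.0002  0.0577  1.    ] pix (np.float64(257.4429515456933), np.float64(213.86948167486798))
tip (np.float64(257.83993169106805), np.float64(215.16619986651762)) (np.float64(257.82987960539396), np.float64(208.99691698160828))
```

View pics/w7.png

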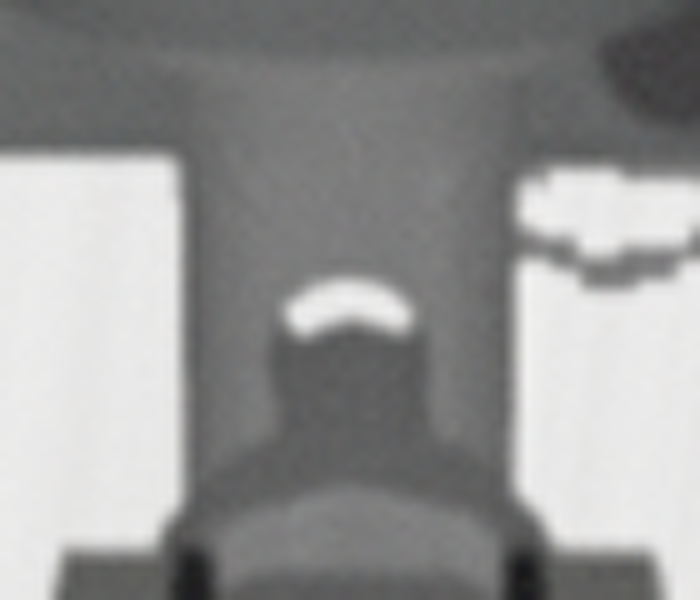

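The hole's bright crescent spans (283-414, 277-335) in the crop and the tip's front edge is at (352,318). The columns agree to 0.2 px, and the rows ask for about -1.0 mm in tool x. I'll lower slowly.

```bash
python3 -m creep '[[[1,-0.001,0,0,0,0,0],[1,0,0,0.003,0,0,0],[1,0,0,0.002,0,0,0],[1,0,0,0,0,0,0]]]'; python3 -m creep '[[[1,0,0,0.001,0,0,0],[1,0,0,0.001,0,0,0],[1,0,0,0.001,0,0,0],[1,0,0,0,0,0,0]]]'
```

```text
clock: 11.7
position: [0.6371, 0.1772, 0.166]
tool_rot: [-3.141, 0.0, 1.694]
force: [0.4, 0.1, -1.0]
grip_width: 0.0133
finger_force: 48.9
clock: 12.1
position: [0.6372, 0.1772, 0.1633]
tool_rot: [-3.141, 0.0, 1.694]
force: [0.5, -0.2, -0.6]
grip_width: 0.0132
finger_force: 48.9
```

```bash
python3 -m creep '[[[1,0,0,0.001,0,0,0],[1,0,0,0.001,0,0,0],[1,0,0,0,0,0,0]]]'; python3 -m creep '[[[1,0,0,0.001,0,0,0],[1,0,0,0.001,0,0,0],[1,0,0,0,0,0,0]]]'
```

```text
clock: 12.4
position: [0.6372, 0.1772, 0.1613]
tool_rot: [-3.141, 0.0, 1.694]
force: [-0.2, -0.2, -0.8]
grip_width: 0.0132
finger_force: 48.9
clock: 12.7
position: [0.6372, 0.1772, 0.1593]
tool_rot: [-3.141, 0.0, 1.694]
force: [-0.5, 0.1, -1.6]
grip_width: 0.0127
finger_force: 48.9
```

No resistance with the tip about 5 mm below the flat, so it is in the hole. I'll continue gently.

```bash
python3 -m creep '[[[1,0,0,0.002,0,0,0],[1,0,0,0.002,0,0,0],[1,0,0,0.002,0,0,0],[1,0,0,0,0,0,0]]]'; python3 -m creep '[[[1,0,0,0.002,0,0,0],[1,0,0,0.002,0,0,0],[1,0,0,0.002,0,0,0],[1,0,0,0,0,0,0]]]'
```

```text
clock: 13.1
position: [0.6371, 0.1772, 0.153]
tool_rot: [-3.141, 0.0, 1.694]
force: [-0.6, 0.2, -0.8]
grip_width: 0.0127
finger_force: 48.9
clock: 13.5
position: [0.6371, 0.1772, 0.1471]
tool_rot: [-3.141, 0.0, 1.694]
force: [1.0, -0.6, -1.7]
grip_width: 0.0125
finger_force: 48.9
```

```bash
python3 -m creep '[[[1,0,0,0.002,0,0,0],[1,0,0,0.002,0,0,0],[1,0,0,0.002,0,0,0],[1,0,0,0.002,0,0,0],[1,0,0,0,0,0,0]]]'; python3 -m creep '[[[1,0,0,0.002,0,0,0],[1,0,0,0.002,0,0,0],[1,0,0,0.002,0,0,0],[1,0,0,0.001,0,0,0],[1,0,0,0,0,0,0]]]'
```

```text
clock: 14.0
position: [0.6371, 0.1772, 0.1391]
tool_rot: [-3.141, 0.0, 1.694]
force: [0.3, -0.2, -2.3]
grip_width: 0.0131
finger_force: 48.9
clock: 14.5
position: [0.6372, 0.1772, 0.1323]
tool_rot: [-3.141, 0.0, 1.694]
force: [-0.1, -0.4, -0.8]
grip_width: 0.0127
finger_force: 48.9
```

About 4.6 mm to go; I'll feel for the seat in small steps.

```bash
python3 -m creep '[[[1,0,0,0.001,0,0,0],[1,0,0,0.001,0,0,0],[1,0,0,0.001,0,0,0],[1,0,0,0,0,0,0]]]'; python3 -m creep '[[[1,0,0,0.0007,0,0,0],[1,0,0,0,0,0,0]]]';python3 -m creep '[[[1,0,0,0.0005,0,0,0],[1,0,0,0,0,0,0]]]'
```

```text
clock: 14.9
position: [0.6372, 0.1772, 0.1293]
tool_rot: [-3.141, 0.0, 1.694]
force: [0.3, -0.4, -1.6]
grip_width: 0.0126
finger_force: 48.9
clock: 15.1
position: [0.6372, 0.1772, 0.1287]
tool_rot: [-3.142, 0.0, 1.694]
force: [-0.0, 0.0, -0.9]
grip_width: 0.0128
finger_force: 48.9
clock: 15.3
position: [0.6372, 0.1772, 0.1282]
tool_rot: [-3.142, 0.0, 1.694]
force: [0.4, -0.1, -0.5]
grip_width: 0.0131
finger_force: 48.9
```

```bash
for i in 1; do python3 -m creep '[[[1,0,0,0.0005,0,0,0],[1,0,0,0,0,0,0]]]'; done; python3 -m creep '[[[1,0,0,0.0004,0,0,0],[1,0,0,0,0,0,0]]]'
```

```text
clock: 15.5
position: [0.6373, 0.1772, 0.1278]
tool_rot: [3.141, -0.0, 1.694]
force: [0.6, -0.7, 1.1]
grip_width: 0.013
finger_force: 49.2
clock: 15.7
position: [0.6373, 0.1773, 0.1277]
tool_rot: [3.141, -0.0, 1.694]
force: [-2.3, -0.9, 4.8]
grip_width: 0.0129
finger_force: 49.9
```

Contact at z 0.1277, exactly the expected seated height, with about 5 N. I'll release and back off upward.

```bash
python3 -m creep '[[[0,0,0,0,0,0,0],[0,0,0,0,0,0,0],[0,0,0,0,0,0,0],[0,0,0,0,0,0,0],[0,0,0,-0.01,0,0,0],[0,0,0,-0.02,0,0,0],[0,0,0,-0.03,0,0,0],[0,0,0,0,0,0,0],[0,0,0,0,0,0,0]]]'; python3 -m creep '[[[0,-0.02,0,-0.01,0,0,0],[0,-0.02,0,0,0,0,0],[0,-0.02,0,0,0,0,0],[0,0,0,0,0,0,0],[0,0,0,0,0,0,0]]]';  python3 - <<'E'
from h import *
np.set_printoptions(precision=4,suppress=True)
s=observe();p=grab_frame("wrist");print(s["position"],s["tool_rot"])
a=np.deg2rad(7.08);R=np.array([[np.cos(a),-np.sin(a)],[np.sin(a),np.cos(a)]])
for n in["tab","linchpin","loop_end","washer"]:
    for r in tip_of(p,n)[:2]:
        X=world(p,*r["position"],s);print(n,round(r["confidence"],2),np.array(r["position"]),X,R.T@(X[:2]*1000-[558.93,207.09]))
save(p,"w8.png",k=1.5)
E
```

```text
clock: 16.6
position: [0.6376, 0.1774, 0.1885]
tool_rot: [3.14, -0.0, 1.694]
force: [-0.6, 0.7, -0.5]
grip_width: 0.0427
finger_force: 0.0
clock: 17.1
position: [0.6445, 0.1169, 0.1971]
tool_rot: [-3.141, 0.0, 1.693]
force: [0.9, 1.6, -0.9]
grip_width: 0.0427
finger_force: 0.0
[0.6445 0.1169 0.1971] [-3.141   0.0001  1.6931]
tab 0.67 [259.9 109.2] [0.6388 0.1776 0.1482] [ 75.6202 -39.0587]
linchpin 0.86 [257.9 111.2] [0.6378 0.1765 0.1485] [ 74.5185 -40.1163]
loop_end 0.98 [258.3 177.3] [0.6431 0.135  0.1273] [ 74.6312 -81.9268]
washer 0.95 [260.4  78.3] [0.637  0.1957 0.1167] [ 76.0928 -20.9748]
```

View pics/w8.png

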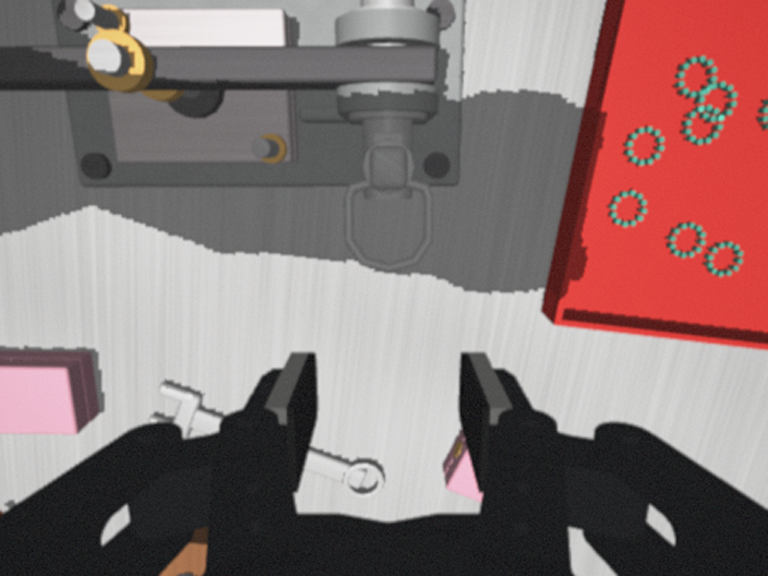

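The linch pin is seated, its tab top at z 0.148 as it should be, with the loop end at (388,266) square in front of the pivot pin. I'll close the fingers and go over the loop's outer part.

```bash
python3 -m creep '[[[1,0.011,0.0007,0,0,0,0],[1,0.010,0,0,0,0,0],[1,0,0,0,0,0,0],[1,0,0,0,0,0,0],[1,0,0,0.02,0,0,0],[1,0,0,0.02,0,0,0],[1,0,0,0.015,0,0,0],[1,0,0,0.006,0,0,0],[1,0,0,0,0,0,0],[1,0,0,0,0,0,0]]]' 20; python3 -m creep '[[[1,0,0,0.002,0,0,0],[1,0,0,0.002,0,0,0],[1,0,0,0.002,0,0,0],[1,0,0,0.002,0,0,0],[1,0,0,0,0,0,0]]]'
```

```text
clock: 18.35
position: [0.6432, 0.1386, 0.137]
tool_rot: [3.141, -0.0, 1.694]
force: [0.5, -0.8, -1.1]
grip_width: 0.0002
finger_force: 0.0
clock: 18.85
position: [0.6426, 0.1386, 0.1281]
tool_rot: [-3.141, 0.0, 1.694]
force: [0.1, -0.2, 1.2]
grip_width: -0.0001
finger_force: 0.0
```

```bash
python3 -m creep '[[[1,0,0,0.003,0,0,0],[1,0,0,0.003,0,0,0],[1,0,0,0.003,0,0,0],[1,0,0,0,0,0,0]]]'; python3 -m creep '[[[1,0,0,0.003,0,0,0],[1,0,0,0.003,0,0,0],[1,0,0,0.003,0,0,0],[1,0,0,0,0,0,0]]]'
```

```text
clock: 19.25
position: [0.6429, 0.138, 0.1191]
tool_rot: [3.142, 0.001, 1.694]
force: [0.7, -3.2, 5.0]
grip_width: -0.0002
finger_force: 2.2
clock: 19.65
position: [0.6426, 0.139, 0.11]
tool_rot: [-3.141, -0.0, 1.695]
force: [-0.8, -0.2, 4.1]
grip_width: 0.0001
finger_force: 2.1
```

```bash
python3 -m creep '[[[1,0,0,0.003,0,0,0],[1,0,0,0.003,0,0,0],[1,0,0,0.003,0,0,0],[1,0,0,0,0,0,0]]]'; python3 -m creep '[[[1,0,0,0.003,0,0,0],[1,0,0,0.003,0,0,0],[1,0,0,0.002,0,0,0],[1,0,0,0,0,0,0],[1,0,0,0,0,0,0]]]'
```

```text
clock: 20.05
position: [0.6427, 0.1399, 0.1013]
tool_rot: [3.141, -0.001, 1.695]
force: [-0.6, 1.5, 5.7]
grip_width: 0.0002
finger_force: 2.8
clock: 20.55
position: [0.6425, 0.1386, 0.0931]
tool_rot: [-3.141, 0.0, 1.694]
force: [0.0, 0.8, 0.5]
grip_width: 0.0003
finger_force: 0.0
```

The force dropped to zero, so it snapped. I'll back off and look.

```bash
python3 -m creep '[[[1,-0.02,0,0,0,0,0],[1,-0.01,0,-0.02,0,0,0],[1,0,0,-0.04,0,0,0],[1,0,0,-0.04,0,0,0],[1,0,0,-0.02,0,0,0],[1,0,0,0,0,0,0],[1,0,0,0,0,0,0]]]'
python3 - <<'E'
from h import *
np.set_printoptions(precision=4,suppress=True)
s=observe();p=grab_frame("wrist");print(s["position"],s["force"])
a=np.deg2rad(7.08);R=np.array([[np.cos(a),-np.sin(a)],[np.sin(a),np.cos(a)]])
for n in["tab","linchpin","loop_end","washer"]:
    for r in tip_of(p,n)[:1]:
        X=world(p,*r["position"],s);print(n,round(r["confidence"],2),np.array(r["position"]),X,R.T@(X[:2]*1000-[558.93,207.09]))
q=grab_frame("scene")
A=cv2.resize(p["image"][20:220,156:356,::-1],(400,400),interpolation=2);B=cv2.resize(q["image"][90:210,300:420,::-1],(400,400),interpolation=2)
cv2.imwrite("pics/w9.png",np.hstack([A,B]))
E
```

```text
clock: 21.25
position: [0.6463, 0.1088, 0.2132]
tool_rot: [-3.142, -0.0, 1.694]
force: [0.0, -0.0, -0.4]
grip_width: 0.0004
finger_force: 0.0
[0.6463 0.1088 0.2132] [ 0.0219 -0.0169 -0.3798]
tab 0.87 [255.8  99.4] [0.6375 0.1745 0.1487] [ 73.9744 -42.0309]
linchpin 0.94 [253.5  99.2] [0.6362 0.1744 0.1483] [ 72.6137 -41.9132]
washer 0.9 [256.8  66.2] [0.6354 0.1956 0.1192] [ 74.505  -20.8266]
```

View pics/w9.png

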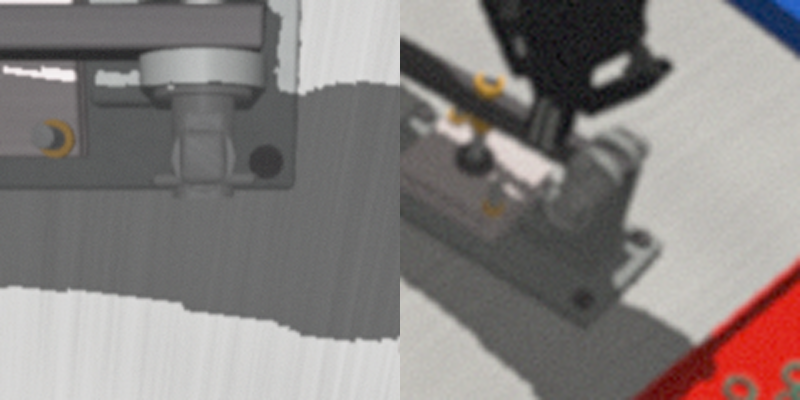

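The loop no longer points out. Its wires show on both sides of the pivot pin at (165,180) and (240,180), hanging down, with the tab top still at 0.148. The robot is clear, so I'll hand in.

```bash
python3 -c "
from workcell import *
print(job_done())"
```

```text
the job is handed in; nothing more can be done
None
```

The linch pin is through the pivot pin's cross hole with its collar seated at about 5 N, its loop is snapped shut over the pin's end, and the job was handed in at about 21 s of the 72 s; the result of the judging was not shown.

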